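Finger-test the touch bar of a cabinet door

TASK

Test the L-shaped touch bar on the cabinet door lying on the bench: run the fingertips lightly along it from the end with the terminal box, round the corner to the plain end, pressing the sprung bar a little way down on each of the seven rubber pads in turn, but never down to its stop. Finish holding: stop with the fingertips still resting on the last pad, keeping the bar lightly pressed. Do not lift or carry anything, and do not shift the door or disturb the other things.

Things in the scene. Friction and masses are not known exactly. Their poses are not given: they have to be found in the camera images.
- pad1: touch pad 1 of 7 in the L-shaped row, counted from the box end. A low round dome of dark rubber, 23 mm across, standing 2.5 mm proud of the bar's flat top; origin at the dome's crown, about 42.5 mm above the bench at rest, z up. Pads are 55 mm apart centre to centre. Just before it on the door's edge sits the grey terminal box, 34 x 34 mm, 28 mm high above the bench
- pad2: touch pad 2 of 7 in the L-shaped row, counted from the box end; like pad 1
- pad3: touch pad 3 of 7 in the L-shaped row, counted from the box end; like pad 1
- pad4: touch pad 4 of 7 in the L-shaped row, counted from the box end; like pad 1
- pad5: touch pad 5 of 7 in the L-shaped row, counted from the box end; like pad 1; it sits on the corner of the L, where the row turns a right angle
- pad6: touch pad 6 of 7 in the L-shaped row, counted from the box end; like pad 1
- pad7: touch pad 7 of 7 in the L-shaped row, counted from the box end; like pad 1; the last one, 13 mm from the plain end of the bar
- touch_bar (a joint): how far the L-shaped aluminium bar with all its pads is pressed straight down, m: 0 at rest, 0.012 at its stop. Rigid, 24 mm wide, 10 mm thick, it rides level on springs wherever pressed; yields at about 1.2 N, then 0.7 N per mm (4 N at 4 mm, 9.6 N at the stop). It registers a touch from 1 mm and springs back
- door: black cabinet door lying loose on the bench, 170 x 300 x 18 mm, clear window, 1.8 kg. Origin on its underside; spans x -85 to 85, y -165 to 135 mm. Bar's long leg runs along +y (pads 1 to 5, x = -65, y = -105 to 115 mm), the short leg along +x (pads 5 to 7, y = 115 mm)
- tape_roll: bystander: paper tape roll 68 mm across, 20 mm high, on the door's window inside the L; origin under its centre
- standoff: bystander: steel standoff 22 mm across, 45 mm high, upright on the door's frame opposite the long leg; origin under its centre
- spacer: bystander: white block 35 x 60 x 35 mm on the bench beside the door; origin under its centre
- cartridge: bystander: upright white sealant cartridge 48 mm across, 215 mm high, to the robot's right; origin under its centre
- screwdriver: bystander: screwdriver lying on the bench to the robot's left; origin on the underside
- jar: bystander: small jar 56 mm across, 60 mm high, left; origin under its centre
- big_roll: bystander: tape roll 110 mm across, 24 mm high, right; origin under its centre
- knob: bystander: grey plastic door knob 28 mm across, 20 mm high, on the door's window between the tape roll and the short leg; origin under its centre

How it is judged:
By the outcome, as a careful person would: the job done as asked, in the order asked, and still so for the second after the job is handed in, while the arm keeps its last pose, push and grip.
It also fails if it takes over 45 s, if anything falls off the work surface, if the arm or the gripper's body presses on something with over 40 N, if the wrist force passes 120 N, or if a joint passes its speed limit or range.

ROBOT

A 7-joint arm with a two-finger parallel gripper is mounted at the origin on the work surface. World frame = base frame: x ahead of the robot, y to its left, z up, the work surface at z = 0. Lengths are in m, angles in rad, forces in N, time in s.
With the tool pointing down it reaches from about 0.4 to 0.85 m from the base axis. Payload 10.4 kg.
Tool frame: the origin (TCP) lies at the very end of the fingers, on their centre line; the grasp point (between the pads) lies 19 mm behind it; z points along the fingers, y is the direction in which the jaws open and shut (so a half turn about z gives the same grasp; the last joint's range is limited). The gripper opens to 85 mm and grips with 20 to 120 N. Pads are 22 mm wide; open, the fingers measure 114 mm over their backs; the gripper's body (76 mm by 85 mm) begins 54 mm behind the grasp point. The pads swing forward as they close: fully open they stand 13 mm farther back than shut.
Start: joints at [-1.326, 0.332, -0.065, 1.46, 0.022, 1.35, -0.088], TCP at [0.165, 0.603, 0.231] pointing down, gripper open.
Joint ranges: [-2.6, 2.6], [-0.5, 2.12], [-1.47, 1.34], [0.16, 2.42], [-1.27, 4.41], [0.06, 2.06], [-2.6, 2.6]. Speed limits (rad/s): [2.22, 2.22, 2.79, 2.79, 3.14, 3.14, 3.14].

INTERFACE

Orientations are given as a unit quaternion [x, y, z, w].
In Python, from workcell import manip gives the robot as it stands.
- The arm moves only by the tool arm_command, never from a script. Its arguments are lists of equal length, an entry for each row: "slide": the shift along the tool's x, y, z in mm, a list of three; "turn": the turn about the tool's z in degrees; "grip": the closure, from 0 (fully open) to 1 (shut). In form: {"slide": [[tx, ty, tz], ...], "turn": [turn, ...], "grip": [grip, ...]}. A call has 1 to 10 rows; each row shifts and turns the commanded pose from where the row before left it, along the tool's axes as they then stand; what a row does not reach is not made up. A row lasts 1/12 s, in which the tool goes at most 41.7 mm and 7.16 degrees, less where a joint would pass 70% of its speed; a pose out of reach is approached as far as the arm can. A call with a gripper value outside its range is refused whole. The fingers move at their own pace and stop on an object; "newtons" is the grip in N (left out, the last holds). Time passes only in rows, so rows that do not move let the fingers close. It gives the time, the measured TCP pose, the force and the opening at its end, in the units of the state.
- manip.get_obs(): the state, without advancing time (a new reading comes with each control period).
- manip.camera(name): name is "side" or "top"; returns the picture (400x640x3 uint8, blue, green, red); there is no depth.
- manip.camera_info(name): a dict with "fx", "fy", "cx", "cy" (pixels), "dist_coeffs" ([k1, k2, p1, p2, k3] as OpenCV has them; the pictures are not rectified), "rvec" (rotation vector, rad) and "tvec" (3), from world to camera coordinates, as OpenCV has them. Camera axes: x right, y down, z forward; pixel columns grow to the right and rows downward; lengths in m; the calibration is good to about 2 mm. A picture is of the moment at which its call begins. camera_info takes no time and is no camera call.
- manip.hand_in(): hands the job in, once; it reports no verdict.
Trained networks look in the newest picture that a camera, given by its name, has taken for a name from the list of things; names that differ only in an ending like _2 or _b are one class to them, and where a whole thing is asked for, a point or a joint stands for the part that bears it (a point fixed in the world has none). Each returns a list of dicts, best first, with "score" (0 to 1); they miss things now and then, are a little off and sometimes report something else, mostly with a low value. They report only what shows in the picture. A call takes as long as a camera call.
- manip.cut_out(target, camera): "pixels" (400x640 bool, what is visible of it).
- manip.tip_of(target, camera): "xyz" ([x, y, z] in m, in the coordinates of the camera as it stood for that picture, good to about 4 mm: a listed point, or the origin of a listed thing).
The state is a dict: "clock": time; "joint_pos": joint angles; "joint_velocities": joint speeds; "tau": joint torques, N m; "position": TCP position; "ee_rot": TCP orientation; "ft_force": force on the tool from outside, world axes, zero at the start; "torque": the same for the moment, N m; "grip_width": opening from 0.0 (shut) to 1.0 (fully open).
Only numpy, scipy, OpenCV 4.12 (cv2) and the standard library are available. Lean on these libraries where they do the work, as an engineer would, in place of code of your own. Each camera call takes 0.05 s, during which the arm holds its last target.

## Working session

There is one attempt and no reset: what is moved stays moved. The work goes in short steps, Python scripts to look and compute and a tool call to move; the robot and the scene stay as the last step left them, time stands still between calls to the robot, and variables do not carry over. Pictures are saved under pics/ and viewed, and the job is handed in when it is done.

Besides the shell and the picture viewer there is one more tool, called after "Emit:" as name(argument=value, ...) on one line, values as JSON. arm_command: Moves the arm, as the interface text tells. Its arguments: {"type":"object","properties":{"slide":{"type":"array","items":{"type":"array","items":{"type":"number"}}},"turn":{"type":"array","items":{"type":"number"}},"grip":{"type":"array","items":{"type":"number"}},"newtons":{"type":"number"}},"required":["slide","turn","grip"]}

```bash
mkdir -p pics; ls
python3 - <<'E'
from workcell import manip
import cv2
print(manip.get_obs())
for c in("top","side"):
    im=manip.camera(c); cv2.imwrite(f"pics/{c}0.png",im); print(manip.camera_info(c))
E
```

```text
pics
{'clock': 0.0, 'joint_pos': array([-1.32558629,  0.3328689 , -0.06467058,  1.46094945,  0.02158399,
        1.34987177, -0.08848211]), 'joint_velocities': array([-1.67481380e-04, -5.45080644e-04, -4.19564583e-04,  2.20257502e-04,
        1.56944069e-03, -1.09478668e-04, -5.12741894e-05]), 'tau': array([-2.41664375e-04, -6.25425982e+01,  4.91106219e-02, -3.91618860e+01,
        1.61394873e-02,  9.49028326e-03,  4.81498489e-05]), 'position': array([0.16530629, 0.60235931, 0.23051382]), 'ee_rot': array([ 1.33501355e-01,  9.91048382e-01, -6.98456221e-04, -6.46118069e-05]), 'ft_force': array([0.04012517, 0.27687042, 0.09354382]), 'torque': array([-0.05022683, -0.02905792, -0.00622928]), 'grip_width': 1.0002368147153398}
{'fx': 492.0056291652469, 'fy': 492.0056291652469, 'cx': 321.5345524002475, 'cy': 199.8006335424303, 'dist_coeffs': array([0.05354809, 0.        , 0.        , 0.        , 0.        ]), 'rvec': array([ 2.11879819, -2.09632355,  0.22283164]), 'tvec': array([-0.01474908,  0.57858218,  1.36812907])}
{'fx': 486.5673098572871, 'fy': 486.5673098572871, 'cx': 316.6049624417445, 'cy': 205.91705980110058, 'dist_coeffs': array([0.04002211, 0.        , 0.        , 0.        , 0.        ]), 'rvec': array([ 2.21315944, -0.06384448,  0.0570597 ]), 'tvec': array([-0.55523738,  0.04790844,  1.59616477])}
```

View pics/top0.png

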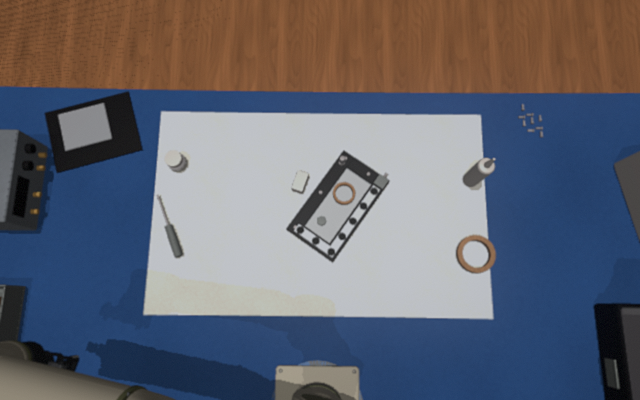

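View pics/side0.png

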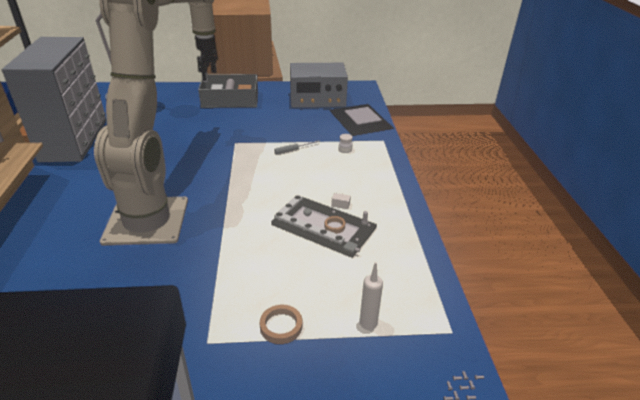

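```bash
cat > h.py <<'E'
import numpy as np, cv2
from scipy.spatial.transform import Rotation as R
from workcell import manip
def RT(c):
    i=manip.camera_info(c); M=cv2.Rodrigues(np.array(i['rvec']))[0]; return M,np.array(i['tvec']),np.array([[i['fx'],0,i['cx']],[0,i['fy'],i['cy']],[0,0,1]]),i['dist_coeffs']
def toworld(c,p):
    M,t,K,d=RT(c); return M.T@(np.array(p)-t)
def proj(c,P):
    M,t,K,d=RT(c); return cv2.projectPoints(np.array(P,float).reshape(-1,3),cv2.Rodrigues(M)[0],t,K,d)[0].reshape(-1,2)
def ray(c,uv,z):
    M,t,K,d=RT(c); u=cv2.undistortPoints(np.array(uv,float).reshape(-1,1,2),K,d).reshape(-1,2)
    o=-M.T@t; D=np.c_[u,np.ones(len(u))]@M; return o+D*((z-o[2])/D[:,2])[:,None]
E
python3 - <<'E'
from h import *
np.set_printoptions(precision=4,suppress=True)
for c in("top","side"):
    for n in ["pad1","pad5","pad7","door","tape_roll","standoff","knob","spacer"]:
        for r in manip.tip_of(n,c)[:8 if n=="pad1" else 2]:
            print(c,n,round(r['score'],2),toworld(c,r['xyz']),proj(c,toworld(c,r['xyz'])))
E
```

```text
top pad1 0.68 [ 0.5236 -0.0083  0.0073] [[321.2671 221.6654]]
top pad1 0.52 [0.6403 0.0589 0.0028] [[299.6707 183.9354]]
top pad1 0.5 [0.4612 0.0054 0.0471] [[316.2653 240.6374]]
top pad1 0.44 [ 0.5176 -0.0955  0.0407] [[351.0789 222.0873]]
top pad1 0.43 [ 0.4737 -0.0642  0.0432] [[340.3456 236.8014]]
top pad1 0.43 [0.4906 0.0567 0.0428] [[298.7568 230.5954]]
top pad1 0.41 [ 0.5635 -0.1295  0.042 ] [[362.6557 206.7109]]
top pad1 0.38 [ 0.43   -0.0388  0.0455] [[331.4879 251.6904]]
top pad5 0.68 [ 0.5236 -0.0083  0.0073] [[321.2671 221.6654]]
top pad5 0.52 [0.6403 0.0589 0.0028] [[299.6707 183.9354]]
top pad7 0.68 [ 0.5236 -0.0083  0.0073] [[321.2671 221.6654]]
top pad7 0.52 [0.6403 0.0589 0.0028] [[299.6707 183.9354]]
top door 0.86 [ 0.5637 -0.0518  0.0024] [[335.8484 208.9787]]
top tape_roll 0.65 [ 0.6083 -0.076   0.0149] [[344.0445 193.7249]]
top tape_roll 0.44 [ 0.7032 -0.0718  0.0223] [[342.803  162.7289]]
top standoff 0.55 [ 0.7057 -0.0707  0.0209] [[342.4474 162.0523]]
top standoff 0.52 [ 0.4294 -0.041   0.0462] [[332.2605 251.898 ]]
top knob 0.54 [ 0.4293 -0.037   0.0445] [[33
[... 513 characters left out ...]
de pad5 0.57 [ 0.5651 -0.1265  0.043 ] [[322.3249 230.1219]]
side pad5 0.53 [ 0.4788 -0.0692  0.0418] [[293.8893 219.666 ]]
side pad7 0.57 [ 0.5651 -0.1265  0.043 ] [[322.3249 230.1219]]
side pad7 0.53 [ 0.4788 -0.0692  0.0418] [[293.8893 219.666 ]]
side door 0.61 [ 0.5636 -0.0479  0.0009] [[319.7195 224.6958]]
side door 0.52 [ 0.6627 -0.4539  0.0054] [[368.8279 320.3248]]
side tape_roll 0.69 [ 0.6069 -0.0693  0.0099] [[333.6101 226.3232]]
side standoff 0.43 [ 0.7076 -0.0685  0.0173] [[364.6472 223.5469]]
side knob 0.61 [ 0.5231 -0.0047  0.012 ] [[306.7158 214.2732]]
side spacer 0.62 [0.6423 0.0569 0.0018] [[340.2745 204.7596]]
side spacer 0.24 [ 0.6115 -0.073   0.0095] [[335.1227 227.1288]]
```

Run:
```python
from h import *
np.set_printoptions(precision=4,suppress=True)
from scipy.optimize import least_squares
L=np.array([[-65,-105+55*i] for i in range(5)]+[[-10,115],[45,115]])/1000
obs={}
for c,P in {"top":[[.4612,.0054,.0471],[.5176,-.0955,.0407],[.4737,-.0642,.0432],[.4906,.0567,.0428],[.5635,-.1295,.042],[.43,-.0388,.0455]],"side":[[.5651,-.1265,.043],[.4788,-.0692,.0418],[.429,-.0355,.0431],[.4633,.0062,.0441],[.5232,-.0952,.0415],[.4923,.0593,.0405]]}.items(): obs[c]=np.array(P)
def w(p):
    c,s=np.cos(p[2]),np.sin(p[2]); return L@np.array([[c,s],[-s,c]])+p[:2]
def fit(X):
    f=lambda p: (lambda W:[np.min(np.linalg.norm(W-x[:2],axis=1)) for x in X])(w(p))
    p0=None
    W0=np.array([.43,-.037]); a=np.arctan2(.4906-.43,.0) 
    d=np.array([.4906,.057])-W0; a=np.arctan2(d[1],d[0])
    c,s=np.cos(a),np.sin(a); p0=np.r_[W0-np.array([[c,-s],[s,c]])@L[4],a]
    r=least_squares(f,p0); return r.x,np.array(f(r.x))
for X in (obs["top"],obs["side"],np.vstack(list(obs.values()))):
    p,e=fit(X); print(p,e); 
print(w(p))
W=np.c_[w(p),np.full(7,.0425)]
np.save("pads.npy",W)
for c in obs:
    im=cv2.imread(f"pics/{c}0.png"); q=proj(c,W); print(c,q)
    x0,y0=q.mean(0).astype(int)-[50,45]; k=7
    cr=cv2.resize(im[y0:y0+85,x0:x0+110],None,fx=k,fy=k,interpolation=cv2.INTER_CUBIC)
    for u in q: cv2.drawMarker(cr,tuple(int(v) for v in (u-[x0,y0]+.5)*k),(0,0,255),0,14,1)
    cv2.imwrite(f"pics/{c}_fit.png",cr)
```

```text
[ 0.5601 -0.0472  0.9709] [0.0044 0.0031 0.0028 0.0019 0.0013 0.0032]
[ 0.5627 -0.0456  0.9816] [0.0032 0.0036 0.002  0.0042 0.0019 0.0036]
[ 0.5614 -0.0464  0.9763] [0.0043 0.0038 0.0029 0.0016 0.0032 0.0029 0.0022 0.0043 0.0008 0.0045
 0.0033 0.0042]
[[ 0.612  -0.1591]
 [ 0.5664 -0.1283]
 [ 0.5209 -0.0975]
 [ 0.4753 -0.0667]
 [ 0.4297 -0.0359]
 [ 0.4605  0.0097]
 [ 0.4913  0.0553]]
top [[372.5699 190.7172]
 [362.2431 205.7081]
 [351.7884 220.8943]
 [341.1986 236.2867]
 [330.4662 251.8968]
 [314.7909 241.0747]
 [299.266  230.3636]]
side [[338.4822 236.6336]
 [322.7999 230.5955]
 [307.5656 224.7319]
 [292.7564 219.0339]
 [278.3512 213.4932]
 [287.6475 204.813 ]
 [296.5078 196.5385]]
```

```bash
ls pics
```

```text
side0.png
side_fit.png
top0.png
top_fit.png
```

View pics/top_fit.png

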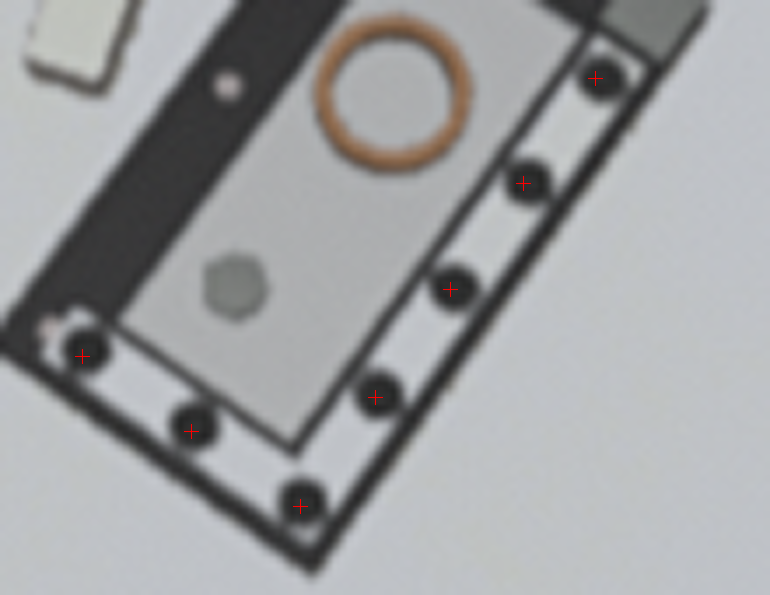

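View pics/side_fit.png

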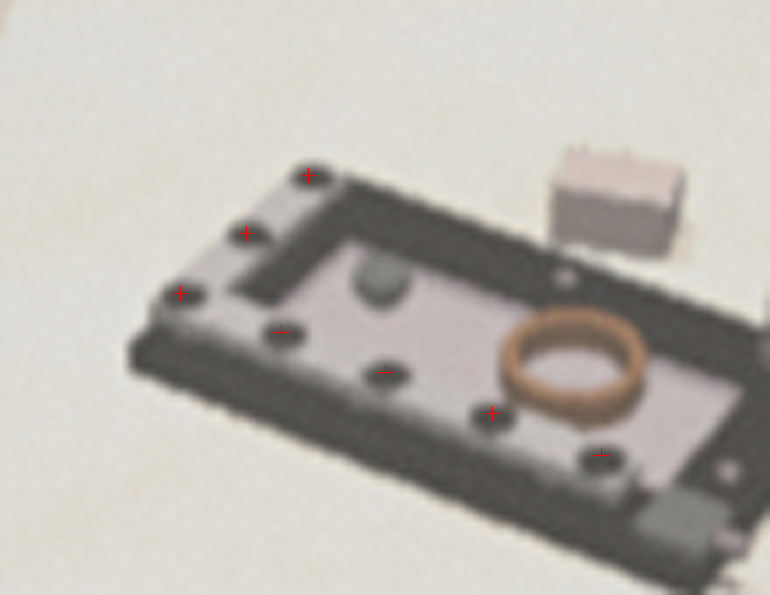

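Both fits land on the seven pads, within about 0.7 px. In the top view they run from pad 1 at about (372,191), to pad 5 at (330,252), to pad 7 at (299,230). I'll refine these with blob centroids.

Run:
```python
from h import *
np.set_printoptions(precision=4,suppress=True)
from scipy.optimize import least_squares
L=np.array([[-65,-105+55*i] for i in range(5)]+[[-10,115],[45,115]])/1000
W=np.load("pads.npy"); C={}
for c in("top","side"):
    g=cv2.imread(f"pics/{c}0.png",0).astype(float); q=proj(c,W); o=[]
    for u in q:
        for it in range(4):
            yy,xx=np.mgrid[:400,:640]; m=(np.hypot(xx-u[0],yy-u[1])<(4.3 if c=="top" else 3.6)); 
            if c=="side": m=(np.hypot(xx-u[0],(yy-u[1])*1.5)<4.2)
            wt=np.clip(130-g,0,None)*m; u=np.array([(wt*xx).sum(),(wt*yy).sum()])/wt.sum()
        o.append(u)
    C[c]=np.array(o); print(c,C[c]-q)
def w(p):
    c,s=np.cos(p[2]),np.sin(p[2]); return np.c_[L@np.array([[c,s],[-s,c]])+p[:2],np.full(7,.0418)]
for cs in (["top"],["side"],["top","side"]):
    f=lambda p: np.concatenate([(proj(c,w(p))-C[c]).ravel() for c in cs])
    r=least_squares(f,[.5614,-.0464,.976],x_scale=[.01,.01,.01],loss="soft_l1",f_scale=.3); print(cs,r.x,np.abs(r.fun).max()); print(w(r.x)[:,:2])
    for c in cs: print((proj(c,w(r.x))-C[c]).mean(0))
np.save("pads.npy",w(r.x)); np.save("door.npy",r.x)
p=r.x;print("dirs", [np.cos(p[2]),np.sin(p[2])],"yaw deg",np.degrees(p[2]))
o=manip.get_obs(); print(R.from_quat(o['ee_rot']).as_matrix(),o['position'])
```

```text
top [[ 1.0759  0.1297]
 [ 0.7042 -0.1457]
 [ 0.5424 -0.2485]
 [ 0.455  -0.3042]
 [ 0.3786 -0.2478]
 [ 0.4747 -0.6262]
 [ 0.5581 -0.6238]]
side [[-0.0805  0.9566]
 [ 0.21    0.7818]
 [ 0.1327  0.6708]
 [ 0.2367  0.5521]
 [ 0.2971  0.5452]
 [ 0.9349  0.5108]
 [ 0.8064  0.473 ]]
['top'] [ 0.5625 -0.0487  0.9665] 0.16104418284970734
[[ 0.612  -0.1619]
 [ 0.5667 -0.1306]
 [ 0.5215 -0.0994]
 [ 0.4762 -0.0681]
 [ 0.431  -0.0369]
 [ 0.4622  0.0084]
 [ 0.4935  0.0537]]
[-0.0022 -0.001 ]
['side'] [ 0.5626 -0.0496  0.9621] 0.31208543910412345
[[ 0.6116 -0.163 ]
 [ 0.5665 -0.1315]
 [ 0.5213 -0.1001]
 [ 0.4762 -0.0686]
 [ 0.4311 -0.0372]
 [ 0.4625  0.008 ]
 [ 0.494   0.0531]]
[-0.0135 -0.0029]
['top', 'side'] [ 0.5626 -0.049   0.9648] 0.3740768299359729
[[ 0.6118 -0.1622]
 [ 0.5666 -0.1309]
 [ 0.5214 -0.0996]
 [ 0.4762 -0.0682]
 [ 0.431  -0.0369]
 [ 0.4623  0.0083]
 [ 0.4937  0.0535]]
[ 0.0558 -0.0018]
[-0.0233 -0.0968]
dirs [np.float64(0.5695802753822854), np.float64(0.8219357091010464)] yaw deg 55.27903773548174
[[-0.9644  0.2645  0.    ]
 [ 0.2645  0.9644  0.0001]
 [ 0.      0.0001 -1.    ]] [0.1654 0.6028 0.2313]
```

Emit:
arm_command(slide=[[-10, -10, 0], [-21, -21, 0], [-21, -21, 0], [-21, -21, 0], [-21, -21, 0], [-21, -21, 0], [-21, -21, 0], [-21, -21, 0], [-21, -21, 0], [-21, -21, 0]], turn=[0, 0, 0, 0, 0, 0, 0, 0, 0, 0], grip=[1, 1, 1, 1, 1, 1, 1, 1, 1, 1], newtons=40)

```text
clock: 1.73
position: [0.3052, 0.3568, 0.2315]
ee_rot: [0.134, 0.991, 0.0, 0.0]
ft_force: [1.1, 0.2, 0.0]
grip_width: 0.001
```

Emit:
arm_command(slide=[[-21, -21, 0], [-21, -21, 0], [-21, -21, 0], [-21, -21, 0], [-21, -21, 0], [-21, -21, 0], [-21, -21, 0], [-21, -21, 0], [-21, -21, 0], [-21, -21, 0]], turn=[0, 0, 0, 0, 0, 0, 0, 0, 0, 0], grip=[1, 1, 1, 1, 1, 1, 1, 1, 1, 1])

```text
clock: 2.57
position: [0.4521, 0.0987, 0.2316]
ee_rot: [0.134, 0.991, 0.0, 0.0]
ft_force: [-0.3, 0.1, 0.2]
grip_width: 0.003
```

Emit:
arm_command(slide=[[-21, -21, 0], [-21, -21, 0], [-21, -21, 0], [-21, -21, 0], [-21, -21, 0], [-21, -21, 0], [-21, -21, 0], [-21, -18, 0], [-21, -10, 0], [0, 0, 0]], turn=[0, 0, 0, 0, 0, 0, 0, 0, 0, 0], grip=[1, 1, 1, 1, 1, 1, 1, 1, 1, 1])

```text
clock: 3.4
position: [0.589, -0.1223, 0.2309]
ee_rot: [0.135, 0.991, -0.001, 0.0]
ft_force: [-0.1, -0.1, -0.2]
grip_width: 0.001
```

Emit:
arm_command(slide=[[0, 0, 0], [0, 0, 0], [0, 0, 0], [0, 0, 0], [0, 0, 0], [0, 0, 0], [0, 0, 0], [0, 0, 0], [0, 0, 0], [0, 0, 0]], turn=[7, 7, 7, 7, 7, 7, 7, 7, 7, 7], grip=[1, 1, 1, 1, 1, 1, 1, 1, 1, 1])

```text
clock: 4.23
position: [0.5874, -0.118, 0.2313]
ee_rot: [0.68, 0.733, 0.0, -0.0]
ft_force: [-0.4, -0.7, 0.4]
grip_width: -0.002
```

Emit:
arm_command(slide=[[0, 0, 8], [0, 0, 15], [0, 0, 15], [0, 0, 15], [0, 0, 15], [0, 0, 15], [0, 0, 15], [0, 0, 10], [0, 0, 0]], turn=[6.5, 6.5, 6.5, 6.5, 6.5, 6.5, 0, 0, 0], grip=[1, 1, 1, 1, 1, 1, 1, 1, 1])

```text
clock: 4.98
position: [0.5864, -0.1177, 0.1213]
ee_rot: [0.884, 0.468, -0.001, -0.001]
ft_force: [0.3, 0.6, -0.2]
grip_width: -0.002
```

```bash
cat > go.py <<'E'
from h import *
import sys
np.set_printoptions(precision=2,suppress=True)
o=manip.get_obs(); M=R.from_quat(o['ee_rot']).as_matrix(); W=np.load("pads.npy"); W[:,2]=.0425
print("t",o['clock'],"pos",o['position']*1e3,"F",o['ft_force'],"angle",np.degrees(np.arctan2(M[1,0],M[0,0])),"axis z",M[:,2],"grip",o['grip_width'])
print("j",o['joint_pos'])
for i in range(7): print(i+1,((W[i]-o['position'])@M)*1e3)
E
python3 go.py
```

```text
t 4.9833 pos [ 586.4  -117.7   121.35] F [ 0.32  0.59 -0.17] angle 55.74534574242033 axis z [-0.  0. -1.] grip -0.0018760357446361254
j [-0.61  0.51  0.96  1.7  -0.45  1.17 -0.12]
1 [-22.38  46.3   78.74]
2 [-21.93  -8.7   78.9 ]
3 [-21.49 -63.7   79.06]
4 [ -21.04 -118.7    79.21]
5 [ -20.59 -173.7    79.37]
6 [  34.41 -173.25   79.31]
7 [  89.41 -172.8    79.24]
```

Emit:
arm_command(slide=[[-7.4, 15.3, 0], [-7.5, 15.5, 0], [-7.5, 15.5, 0], [0, 0, 12], [0, 0, 15], [0, 0, 15], [0, 0, 12], [0, 0, 8], [0, 0, 0], [0, 0, 0]], turn=[0.5, 0, 0, 0, 0, 0, 0, 0, 0, 0], grip=[1, 1, 1, 1, 1, 1, 1, 1, 1, 1])

```text
clock: 5.82
position: [0.6126, -0.163, 0.0609]
ee_rot: [0.886, 0.463, -0.0, -0.0]
ft_force: [0.3, -0.1, -0.0]
grip_width: 0.003
```

```bash
python3 go.py
python3 - <<'E'
from h import *
o=manip.get_obs()
for c in("top","side"):
    im=manip.camera(c); q=proj(c,o['position'])[0]; print(q)
    x0,y0=(q-[50,45]).astype(int);k=7
    cr=cv2.resize(im[y0:y0+80,x0:x0+110],None,fx=k,fy=k,interpolation=cv2.INTER_CUBIC)
    cv2.drawMarker(cr,tuple(int(v) for v in (q-[x0,y0]+.5)*k),(0,0,255),0,14,1)
    cv2.imwrite(f"pics/{c}_1.png",cr)
E
```

```text
t 5.8167 pos [ 612.59 -163.     60.88] F [ 0.33 -0.14 -0.05] angle 55.18227691687183 axis z [-0.  0. -1.] grip 0.0031188228198270425
j [-0.45  0.66  0.88  1.65 -0.55  1.1  -0.02]
1 [ 0.22 -1.05 18.38]
2 [  0.13 -56.05  18.43]
3 [   0.04 -111.05   18.47]
4 [  -0.06 -166.05   18.52]
5 [  -0.15 -221.05   18.56]
6 [  54.85 -221.15   18.54]
7 [ 109.85 -221.24   18.52]
[374.53520612 189.081221  ]
[339.08905237 232.82406198]
```

View pics/side_1.png

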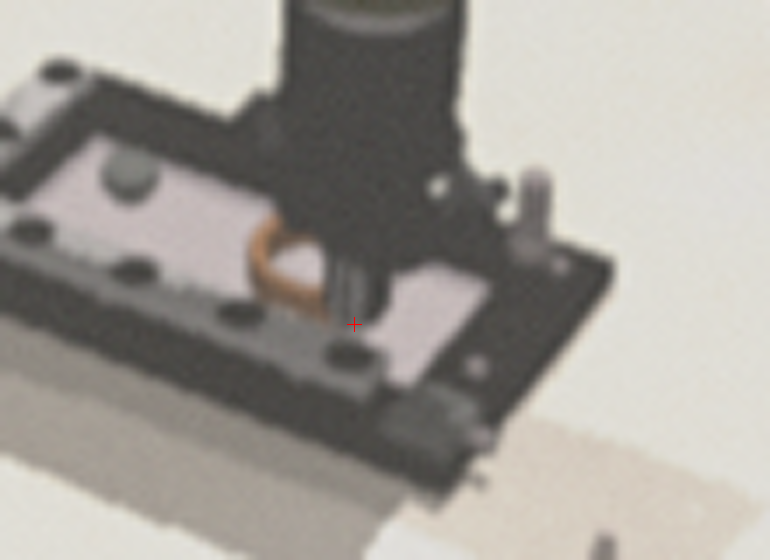

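View pics/top_1.png

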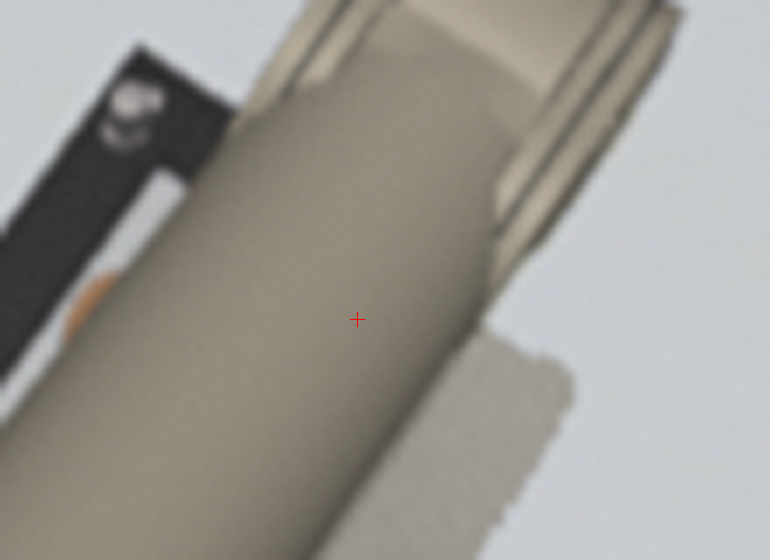

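In the side view the closed fingertips are at about (339,233), standing over pad 1 at (338.5,237.5). In the top view the forearm hides them. Next I descend gently.

Emit:
arm_command(slide=[[0, -1, 4], [0, 0, 4], [0, 0, 4], [0, 0, 3], [0, 0, 1.5], [0, 0, 1], [0, 0, 0], [0, 0, 0]], turn=[0, 0, 0, 0, 0, 0, 0, 0], grip=[1, 1, 1, 1, 1, 1, 1, 1])

```text
clock: 6.58
position: [0.6121, -0.1629, 0.0438]
ee_rot: [0.886, 0.463, 0.0, 0.0]
ft_force: [0.6, -0.0, -0.9]
grip_width: -0.004
```

Emit:
arm_command(slide=[[0, 0, 1], [0, 0, 1], [0, 0, 0], [0, 0, 0]], turn=[0, 0, 0, 0], grip=[1, 1, 1, 1])

```text
clock: 6.92
position: [0.6122, -0.1629, 0.042]
ee_rot: [0.886, 0.463, 0.0, 0.0]
ft_force: [0.2, 0.5, 1.6]
grip_width: 0.001
```

```bash
python3 go.py
```

```text
t 6.9167 pos [ 612.24 -162.89   41.97] F [0.17 0.45 1.6 ] angle 55.16035734630629 axis z [ 0. -0. -1.] grip 0.0010066877928462492
j [-0.44  0.68  0.86  1.67 -0.57  1.07 -0.01]
1 [ 0.33 -0.72 -0.53]
2 [  0.22 -55.72  -0.55]
3 [   0.1  -110.72   -0.57]
4 [  -0.01 -165.72   -0.59]
5 [  -0.12 -220.72   -0.61]
6 [  54.88 -220.84   -0.6 ]
7 [ 109.88 -220.95   -0.58]
```

Emit:
arm_command(slide=[[0, 0, 1], [0, 0, 1], [0, 0, 1], [0, 0, 0], [0, 0, 0]], turn=[0, 0, 0, 0, 0], grip=[1, 1, 1, 1, 1])

```text
clock: 7.33
position: [0.6122, -0.1629, 0.0389]
ee_rot: [0.886, 0.463, 0.0, 0.0]
ft_force: [0.6, 0.1, 4.0]
grip_width: -0.001
```

```bash
python3 go.py|head -3
```

```text
t 7.3333 pos [ 612.19 -162.93   38.92] F [0.65 0.09 3.97] angle 55.153430882284724 axis z [ 0. -0. -1.] grip -0.0006042667455577481
j [-0.44  0.68  0.86  1.67 -0.58  1.07 -0.01]
1 [ 0.39 -0.7  -3.58]
```

Emit:
arm_command(slide=[[0, -3, 0], [0, -5, -0.2], [0, -6, -0.3], [0, -6, -0.3], [0, -6, 0], [0, -6, 0], [0, -6, 0], [0, -6, 0.3], [0, -6, 0.3], [0.2, -5, 0.2]], turn=[0, 0, 0, 0, 0, 0, 0, 0, 0, 0], grip=[1, 1, 1, 1, 1, 1, 1, 1, 1, 1])

```text
clock: 8.17
position: [0.5668, -0.131, 0.039]
ee_rot: [0.886, 0.463, 0.0, 0.0]
ft_force: [2.5, -1.5, 3.7]
grip_width: 0.004
```

Emit:
arm_command(slide=[[0, -0.7, 0], [0, 0, 0], [0, 0, 0]], turn=[0, 0, 0], grip=[1, 1, 1])

```text
clock: 8.42
position: [0.5661, -0.1305, 0.0387]
ee_rot: [0.886, 0.463, -0.0, -0.001]
ft_force: [-0.0, 0.1, 4.0]
grip_width: 0.001
```

```bash
python3 go.py
```

```text
t 8.4167 pos [ 566.12 -130.47   38.67] F [-0.    0.1   3.96] angle 55.16769616048324 axis z [-0.  0. -1.] grip 0.0006363733560662406
j [-0.55  0.58  0.9   1.81 -0.54  1.01 -0.04]
1 [ 0.06 55.65 -3.89]
2 [-0.04  0.65 -3.83]
3 [ -0.15 -54.35  -3.76]
4 [  -0.26 -109.35   -3.7 ]
5 [  -0.36 -164.35   -3.64]
6 [  54.64 -164.46   -3.63]
7 [ 109.64 -164.57   -3.62]
```

Emit:
arm_command(slide=[[0, -3, 0], [0, -5, -0.2], [0, -6, -0.3], [0, -6, -0.2], [0, -6, 0], [0, -6, 0], [0, -6, 0], [-0.1, -6, 0.2], [0, -6, 0.2], [0, -4, 0.1]], turn=[0, 0, 0, 0, 0, 0, 0, 0, 0, 0], grip=[1, 1, 1, 1, 1, 1, 1, 1, 1, 1])

```text
clock: 9.25
position: [0.5217, -0.0997, 0.0391]
ee_rot: [0.886, 0.463, 0.0, 0.0]
ft_force: [1.7, -1.3, 3.4]
grip_width: -0.003
```

Emit:
arm_command(slide=[[0, -0.4, 0], [0, 0, 0], [0, 0, 0]], turn=[0, 0, 0], grip=[1, 1, 1])

```text
clock: 9.5
position: [0.5214, -0.0994, 0.0388]
ee_rot: [0.886, 0.463, -0.0, -0.001]
ft_force: [-0.2, 2.4, 3.9]
grip_width: 0.0
```

```bash
python3 go.py
python3 - <<'E'
from h import *
o=manip.get_obs()
for c in("side","top"):
    im=manip.camera(c); q=proj(c,np.load('pads.npy')); print(q.round(1).tolist())
    x0,y0=(q.mean(0)-[50,45]).astype(int);k=7
    cr=cv2.resize(im[y0:y0+80,x0:x0+110],None,fx=k,fy=k,interpolation=cv2.INTER_CUBIC)
    for u in q: cv2.drawMarker(cr,tuple(int(v) for v in (u-[x0,y0]+.5)*k),(0,0,255),0,14,1)
    cv2.imwrite(f"pics/{c}_2.png",cr)
E
```

```text
t 9.5 pos [521.37 -99.44  38.83] F [-0.24  2.39  3.93] angle 55.17050970769097 axis z [-0.  0. -1.] grip 9.8676918927295e-05
j [-0.68  0.48  0.95  1.95 -0.48  0.96 -0.1 ]
1 [  0.14 110.1   -3.81]
2 [ 0.04 55.1  -3.74]
3 [-0.07  0.1  -3.67]
4 [ -0.17 -54.9   -3.6 ]
5 [  -0.27 -109.9    -3.53]
6 [  54.73 -110.     -3.52]
7 [ 109.73 -110.1    -3.52]
[[338.5, 237.5], [322.9, 231.3], [307.8, 225.3], [293.1, 219.5], [278.8, 213.8], [288.2, 205.2], [297.2, 197.0]]
[[373.6, 190.8], [363.1, 205.7], [352.5, 220.8], [341.7, 236.0], [330.8, 251.5], [315.3, 240.5], [299.9, 229.6]]
```

View pics/side_2.png

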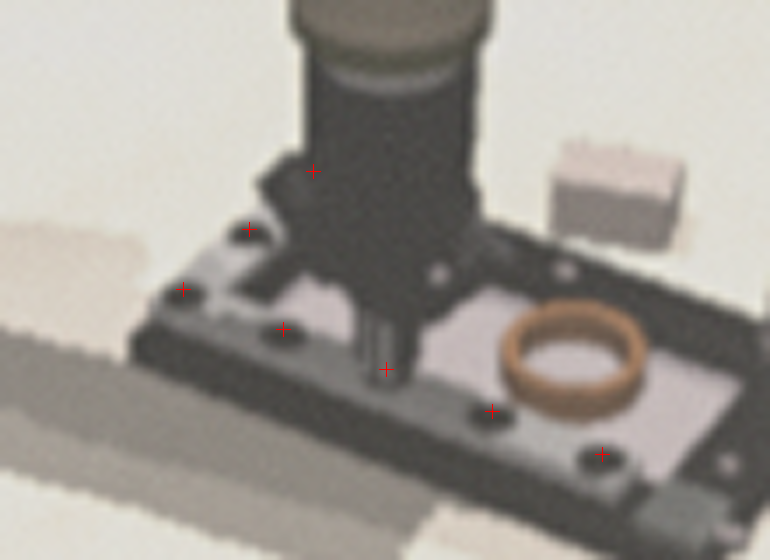

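View pics/top_2.png

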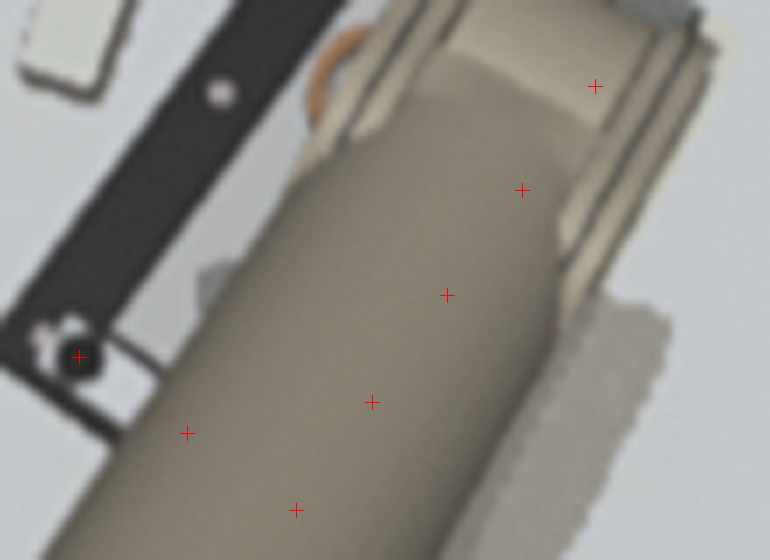

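The door and the other pads still sit on the fitted marks (pad 7 in the top view, pads 1, 2, 4 and 5 in the side view), so nothing has shifted. I'll carry on to pads 4 and 5.

Emit:
arm_command(slide=[[0, -3, 0], [0, -5, -0.2], [0, -6, -0.3], [0, -6, -0.2], [-0.1, -6, 0], [0, -6, 0], [0, -6, 0], [0, -6, 0.2], [0, -6, 0.3], [0, -4, 0.2]], turn=[0, 0, 0, 0, 0, 0, 0, 0, 0, 0], grip=[1, 1, 1, 1, 1, 1, 1, 1, 1, 1])

```text
clock: 10.43
position: [0.477, -0.0687, 0.0391]
ee_rot: [0.886, 0.463, 0.0, 0.0]
ft_force: [0.5, -2.3, 2.8]
grip_width: 0.0
```

Emit:
arm_command(slide=[[0, -0.9, 0], [0, 0, 0], [0, 0, 0]], turn=[0, 0, 0], grip=[1, 1, 1])

```text
clock: 10.68
position: [0.4764, -0.0682, 0.0389]
ee_rot: [0.886, 0.463, -0.0, -0.0]
ft_force: [-0.7, 1.2, 4.6]
grip_width: 0.001
```

```bash
python3 go.py
```

```text
t 10.6833 pos [476.4  -68.24  38.93] F [-0.71  1.21  4.59] angle 55.17552550962546 axis z [-0.  0. -1.] grip 0.0011413438054558127
j [-0.84  0.37  1.02  2.07 -0.41  0.91 -0.2 ]
1 [  0.2  164.84  -3.71]
2 [  0.11 109.84  -3.67]
3 [ 0.01 54.84 -3.62]
4 [-0.09 -0.16 -3.57]
5 [ -0.19 -55.16  -3.52]
6 [ 54.81 -55.26  -3.51]
7 [109.81 -55.36  -3.51]
```

Emit:
arm_command(slide=[[0, -3, 0], [0, -5, -0.2], [0, -6, -0.3], [0, -6, -0.2], [-0.1, -6, 0], [0, -6, 0], [0, -6, 0], [0, -6, 0.2], [0, -6, 0.3], [0, -4, 0.2]], turn=[0, 0, 0, 0, 0, 0, 0, 0, 0, 0], grip=[1, 1, 1, 1, 1, 1, 1, 1, 1, 1])

```text
clock: 11.52
position: [0.4319, -0.0374, 0.0391]
ee_rot: [0.886, 0.463, 0.0, -0.0]
ft_force: [1.6, -1.1, 3.7]
grip_width: -0.003
```

Emit:
arm_command(slide=[[0, -1, 0], [0, 0, 0], [0, 0, 0]], turn=[0, 0, 0], grip=[1, 1, 1])

```text
clock: 11.77
position: [0.4312, -0.0368, 0.0389]
ee_rot: [0.886, 0.463, -0.0, -0.0]
ft_force: [0.1, 0.8, 3.4]
grip_width: 0.003
```

```bash
python3 go.py
```

```text
t 11.7667 pos [431.16 -36.84  38.93] F [0.06 0.85 3.39] angle 55.17729664541972 axis z [-0.  0. -1.] grip 0.003375563296020537
j [-1.04  0.23  1.12  2.19 -0.28  0.87 -0.36]
1 [  0.25 219.91  -3.78]
2 [  0.16 164.91  -3.72]
3 [  0.06 109.91  -3.67]
4 [-0.04 54.91 -3.62]
5 [-0.14 -0.09 -3.57]
6 [54.86 -0.19 -3.56]
7 [109.86  -0.28  -3.54]
```

Emit:
arm_command(slide=[[3, 0, 0], [5, 0, -0.2], [6, 0, -0.3], [6, 0, -0.2], [6, -0.1, 0], [6, 0, 0], [6, 0, 0], [6, 0, 0.2], [6, 0, 0.3], [4, -0.1, 0.2]], turn=[0, 0, 0, 0, 0, 0, 0, 0, 0, 0], grip=[1, 1, 1, 1, 1, 1, 1, 1, 1, 1])

```text
clock: 12.6
position: [0.4626, 0.0077, 0.039]
ee_rot: [0.886, 0.463, 0.0, 0.0]
ft_force: [-1.7, -2.5, 3.6]
grip_width: -0.001
```

Emit:
arm_command(slide=[[0.9, 0, 0], [0, 0, 0], [0, 0, 0]], turn=[0, 0, 0], grip=[1, 1, 1])

```text
clock: 12.85
position: [0.463, 0.0083, 0.0391]
ee_rot: [0.886, 0.463, 0.0, -0.0]
ft_force: [0.6, 0.5, 2.7]
grip_width: -0.0
```

```bash
python3 go.py
```

```text
t 12.85 pos [462.98   8.29  39.15] F [0.63 0.51 2.72] angle 55.160827335634124 axis z [ 0.  0. -1.] grip -3.753845727429355e-05
j [-1.04  0.32  1.05  2.12 -0.36  0.89 -0.39]
1 [-54.89 219.58  -3.36]
2 [-55.   164.58  -3.37]
3 [-55.12 109.58  -3.38]
4 [-55.23  54.58  -3.4 ]
5 [-55.34  -0.42  -3.41]
6 [-0.34 -0.54 -3.35]
7 [54.66 -0.65 -3.3 ]
```

Emit:
arm_command(slide=[[3, 0, 0], [5, 0, -0.1], [6, -0.2, -0.3], [6, 0, -0.2], [6, -0.2, 0], [6, 0, 0], [6, 0, 0.1], [6, -0.2, 0.2], [6, 0, 0.3], [4, 0, 0.2]], turn=[0, 0, 0, 0, 0, 0, 0, 0, 0, 0], grip=[1, 1, 1, 1, 1, 1, 1, 1, 1, 1])

```text
clock: 13.68
position: [0.4934, 0.0532, 0.0388]
ee_rot: [0.886, 0.463, 0.0, 0.0]
ft_force: [-2.1, -2.6, 4.0]
grip_width: 0.001
```

Emit:
arm_command(slide=[[0.5, 0, 0], [0, 0, 0], [0, 0, 0], [0, 0, 0]], turn=[0, 0, 0, 0], grip=[1, 1, 1, 1])

```text
clock: 14.02
position: [0.4937, 0.0535, 0.0391]
ee_rot: [0.886, 0.463, 0.001, -0.0]
ft_force: [1.4, 3.8, 3.0]
grip_width: 0.001
```

```bash
python3 go.py
python3 - <<'E'
from h import *
for c in("side","top"):
    im=manip.camera(c); q=proj(c,np.load('pads.npy'))
    x0,y0=(q.mean(0)-[50,45]).astype(int);k=7
    cr=cv2.resize(im[y0:y0+80,x0:x0+110],None,fx=k,fy=k,interpolation=cv2.INTER_CUBIC)
    for u in q: cv2.drawMarker(cr,tuple(int(v) for v in (u-[x0,y0]+.5)*k),(0,0,255),0,14,1)
    cv2.imwrite(f"pics/{c}_3.png",cr)
E
```

```text
t 14.0167 pos [493.69  53.52  39.05] F [1.38 3.81 3.03] angle 55.168260074112695 axis z [ 0.  0. -1.] grip 0.0013561288868224597
j [-1.05  0.4   0.99  2.04 -0.42  0.92 -0.44]
1 [-109.59  220.19   -3.55]
2 [-109.69  165.19   -3.56]
3 [-109.8   110.19   -3.57]
4 [-109.91   55.19   -3.59]
5 [-110.01    0.19   -3.6 ]
6 [-55.01   0.09  -3.52]
7 [-0.01 -0.02 -3.45]
```

View pics/side_3.png

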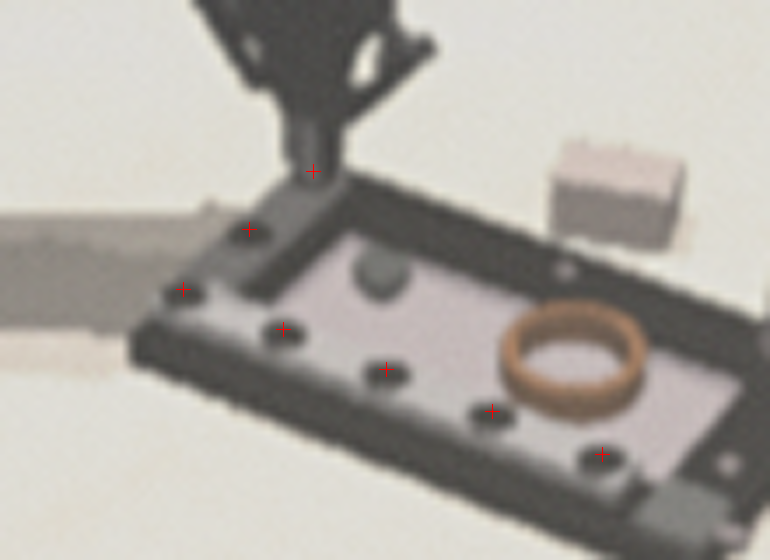

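View pics/top_3.png

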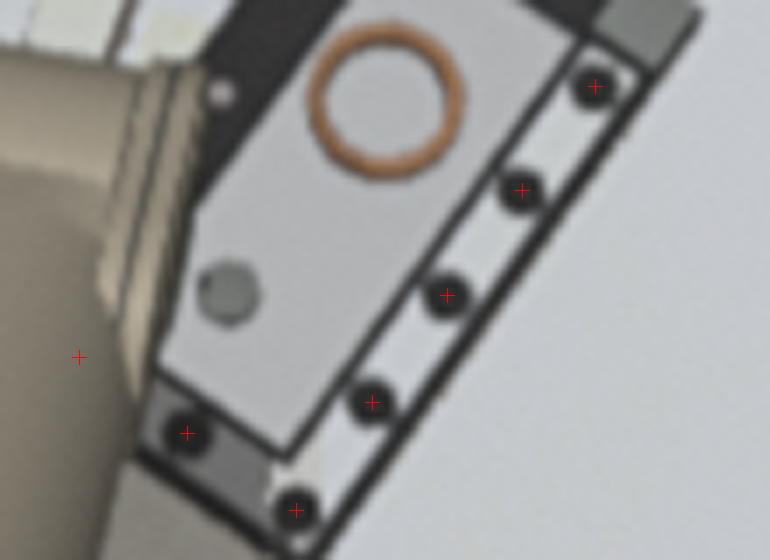

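The tip is on pad 7, and pads 1–6 are all still on their marks. I'll hold for a few rows to confirm the press is steady.

Emit:
arm_command(slide=[[0, 0, 0], [0, 0, 0], [0, 0, 0], [0, 0, 0], [0, 0, 0], [0, 0, 0]], turn=[0, 0, 0, 0, 0, 0], grip=[1, 1, 1, 1, 1, 1])

```text
clock: 14.62
position: [0.4933, 0.053, 0.0388]
ee_rot: [0.886, 0.463, 0.0, -0.0]
ft_force: [1.4, 2.4, 3.7]
grip_width: 0.002
```

Emit:
arm_command(slide=[[0, 0, 0], [0, 0, 0]], turn=[0, 0], grip=[1, 1])

```text
clock: 14.78
position: [0.4933, 0.053, 0.0388]
ee_rot: [0.886, 0.463, 0.0, -0.0]
ft_force: [1.9, 2.0, 3.6]
grip_width: 0.003
```

Steady: about 3.7 mm pressed, 3.6 N. Handing in.

```bash
python3 -c "
from workcell import manip
print(manip.hand_in()); print(manip.get_obs()['position'],manip.get_obs()['ft_force'])"
```

```text
the job is handed in; nothing more can be done
None
the job is handed in; nothing more can be done
```

I ran the closed fingertips along the touch bar from pad 1 at the terminal box, round the corner at pad 5, to pad 7. I handed in at about 15 s with the tips still resting on pad 7.

- **Presses:** by fingertip height, each pad went down about 3.3 to 3.8 mm, at roughly 2.7 to 4.6 N, well short of the 12 mm stop. Between pads I raised the tips about 0.7 mm to keep the contact light; I took no readings at those points.
- **Last hold:** about 3.7 mm pressed at 3.6 N, with the tips within 1 mm of pad 7's centre.
- **Door and other things:** the last pictures show pads 1–6 still on their original marks and the tape roll, knob and spacer where they were. The arm hid pad 7 in the top view. I did not look again at the standoff, cartridge, jar, screwdriver or big roll; the arm stayed well clear of them.
- **Sideways force:** while holding on pad 7 I read about 2.5 to 4 N sideways. I took it as leftover friction from the slide, and the door had not moved. The force readings themselves vary by about 0.5 N or more.

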